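# Take the rock out of a fixture base

### The job

The steel fixture base on the bench rocks, because one of its two wing screws, the one at the corner farthest from the dark block on the base, is run up and its foot hangs clear of the bench. Turn that wing screw clockwise (seen from above) until its foot presses on the bench and all four feet carry load, then let go. Leave the other wing screw as it is and the base standing where it is.

Things in the scene. Friction and masses are not known exactly. Their poses are not given: they have to be found in the camera images.
- fixture_base: Loose steel base plate, 190 x 150 mm (x, y), about 5 kg, top 36 mm above the bench. Origin: its centre, at bench level. On it a dark block 44 mm high at (22, 17) mm and a loose nut near (45, -45). Plain feet at (-75, 55) and (75, -55); wing screws at (75, 55) (seated, beside the block) and (-75, -55) (slack). Pressing on the slack corner rocks the base down a few mm; it comes back.
- slack_wing (a point): Centre of the slack screw's wing, an upright flat thumb bar 46 mm long (x), 10 thick (y), 24 high (z), on the screw's axis; pinch it from above across its thickness. 66 mm above the bench when the foot just touches, 3 to 5 mm higher at the start (higher than the other wing). Plate top 30 mm and a 22 mm round collar 16 mm below this point.
- slack_screw (a joint): Angle of the slack wing screw, rad, growing clockwise seen from above; screw and wing go down 5 mm per rad (coarse thread), so follow it down. Starts at 0.2 to 0.6; the foot meets the bench at about 1.2; then its rubber pad loads by about 20 N per rad, up to the end stop at 1.8. Friction 0.15 Nm; it stays where it is left.
- slack_pad: The rubber foot under the slack wing screw, a disc 26 mm in diameter. Origin: centre of its underside; it hangs 3 to 5 mm above the bench at the start and is at bench height when it touches.
- set_screw (a joint): Angle of the other wing screw (same shape, at the corner beside the dark block), in rad, clockwise positive, 0 at the start. It is already seated and is to be left alone.

How it is judged:
At the end, for the whole second after the job is handed in: The slack wing screw has been turned down past 1.2 rad so that its foot presses on the bench with more than 2 N; the base stands level (within 0.02 rad) and at rest on all its feet, within 40 mm of where it stood, the other wing screw within 0.3 rad of its start (contact force between slack_pad and anything else above 2 N and value of joint slack_screw above 1.2 rad and angle between fixture_base's own z axis and vertical below 0.02 rad and height (world z) of fixture_base below 0.004 m and linear speed of fixture_base below 0.01 m/s); the robot touches nothing.
It fails at once if the seated wing screw is turned by more than 0.3 rad (value of joint set_screw above 0.3 rad or value of joint set_screw below -0.3 rad).
It fails at once if the base is shifted by more than 40 mm (distance of fixture_base from where it was at the start of the episode above 0.04 m).
It also fails if it takes over 35 s, if anything falls off the work surface, if the arm or the gripper's body presses on something with over 40 N, if the wrist force passes 120 N, or if a joint passes its speed limit or range.

### The arm

A 7-joint arm with a two-finger parallel gripper is mounted at the origin on a cart in front of the work surface, level with it; the furniture and walls round the work are solid. World frame = base frame: x ahead of the robot, y to its left, z up, the work surface at z = 0. Lengths are in m, angles in rad, forces in N, time in s.
With the tool pointing down it reaches from about 0.425 to 0.875 m from the base axis. Payload 9.9 kg.
Tool frame: the origin (TCP) lies at the very end of the fingers, on their centre line; the grasp point (between the pads) lies arm.grasp_offset behind it (arm.grasp_offset is the distance from the TCP to the grasp point, in m); z points along the fingers, y is the line along which they close (so a half turn about z gives the same grasp; the last joint's range is limited). The gripper opens to 85 mm and grips with 20 to 120 N. Pads are 22 mm wide; open, the fingers measure 114 mm over their backs; the gripper's body (76 mm by 85 mm) begins 54 mm behind the grasp point. The pads swing forward as they close: fully open they stand 13 mm farther back than shut.
Start: joints at [-1.424, 0.576, 0.025, 1.437, -0.015, 1.129, -0.057], TCP at [0.154, 0.657, 0.196] pointing down, gripper open.
Joint ranges: [-2.76, 2.76], [-0.34, 2.15], [-1.52, 1.57], [0.19, 2.46], [-1.09, 4.23], [0.17, 1.99], [-2.82, 2.82]. Speed limits (rad/s): [2.22, 2.22, 3.01, 3.01, 3.14, 3.14, 3.14].

### API

Orientations are given as a unit quaternion [x, y, z, w].
In Python, from cell import arm gives the robot as it stands.
- The arm moves only by the shell command python3 -m jog 'ROWS' [FORCE]. ROWS is JSON, a list of rows, each a list of 3 entries, a list of its own where there are three numbers: the shift along the world's x, y, z scaled (see below), then the turn, a rotation vector about the world's x, y, z scaled (see below), then the opening, from 0 (shut) to 1 (fully open). In form: [[[tx, ty, tz], [ax, ay, az], fingers], ...]. A call has exactly 8 rows; each row shifts and turns the commanded pose from where the row before left it; what a row does not reach is not made up. The controller multiplies each number of a shift by 0.6 m and each number of a turn by 90 degrees. A row lasts 1/8 s, in which the tool goes at most 62.5 mm and 10.7 degrees, less where a joint would pass 70% of its speed; a pose out of reach is approached as far as the arm can. A call with a number of a shift or a turn outside -1 to 1 is refused whole. A call with a gripper value outside its range is refused whole. The fingers move at their own pace and stop on an object; FORCE is the grip in N (left out, the last holds). Time passes only in rows, so rows that do not move let the fingers close, or fill a call up. It gives the time, the measured TCP pose, the force, the opening and the grip force at its end, in the units of the state.
- arm.observe(): the state, without advancing time (a new reading comes with each control period).
- arm.snapshot(name): name is "scene" or "top"; returns a dict with "frame" (400x640x3 uint8, blue, green, red), "depth" (400x640 float32, m along the optical axis (not along the pixel's ray), 0 where there is no reading), "fx", "fy", "cx", "cy" (pixels), "eye" and "orientation" of the camera in the world. Camera axes: x right, y down, z forward; pixel columns grow to the right and rows downward; lengths in m; the calibration is good to about 2 mm. A picture is of the moment at which its call begins.
- arm.sign_off(): hands the job in; it is judged then, once.
Trained networks look in a picture, given as the dict that the camera call returned (one of the last four; its "shot" number tells which), for a name from the list of things; names that differ only in an ending like _2 or _b are one class to them, and where a whole thing is asked for, a point or a joint stands for the part that bears it (a point fixed in the world has none). Each returns a list of dicts, best first, with "p" (0 to 1); they miss things now and then, are a little off and sometimes report something else, mostly with a low value. They report only what shows in the picture. A call takes as long as a camera call.
- arm.search_frame(picture, label): "position" ([x, y, z] in m, in the coordinates of the camera as it stood for that picture, good to about 4 mm: the middle of the surface that is visible of it).
- arm.silhouettes(picture, label): "mask" (400x640 bool, what is visible of it).
The state is a dict: "t": time; "joint_positions": joint angles; "joint_vel": joint speeds; "joint_torque": joint torques, N m; "eef_pos": TCP position; "tcp_rot": TCP orientation; "wrist_force": force on the tool from outside, world axes, zero at the start; "ft_torque": the same for the moment, N m; "gripper_width": finger opening in m; "finger_force": force on a finger pad.
Only numpy, scipy, OpenCV 4.12 (cv2) and the standard library are available. Lean on these libraries where they do the work, as an engineer would, in place of code of your own. Each camera call takes 0.05 s, during which the arm holds its last target. There are 200 camera calls.

## Working session

There is one attempt and no reset: what is moved stays moved. The work goes in short steps, Python scripts to look and compute and a shell command to move; the robot and the scene stay as the last step left them, time stands still between calls to the robot, and variables do not carry over. Pictures are saved under pics/ and viewed, at most 10 in all, crops included, and the job is handed in when it is done.

```bash
mkdir -p pics; cat > h.py <<'E'
import numpy as np, cv2
from scipy.spatial.transform import Rotation as R
from cell import arm
def w(s,p): return R.from_quat(s["orientation"]).apply(p)+np.array(s["eye"])
def cloud(s,m):
    v,u=np.nonzero(m&(s["depth"]>0)); d=s["depth"][v,u]
    return w(s,np.c_[(u-s["cx"])/s["fx"]*d,(v-s["cy"])/s["fy"]*d,d])
E
python3 - <<'E'
from h import *
np.set_printoptions(precision=4,suppress=True)
o=arm.observe(); print(o["t"],o["eef_pos"],o["tcp_rot"],o["gripper_width"],arm.grasp_offset)
ims=[]
for n in("top","scene"):
    s=arm.snapshot(n); cv2.imwrite(f"pics/{n}0.png",s["frame"]); print(n,s["eye"],s["orientation"],s["fx"])
    for l in("slack_wing","fixture_base","slack_pad","set_screw"):
        for r in arm.search_frame(s,l)[:3]: print(l,round(r["p"],2),w(s,r["position"]))
    for r in arm.silhouettes(s,"slack_wing")[:3]:
        c=cloud(s,r["mask"]); print("mask",r["p"],len(c),np.median(c,0),c.min(0),c.max(0))
    for r in arm.silhouettes(s,"fixture_base")[:1]:
        c=cloud(s,r["mask"]); t=c[abs(c[:,2]-.036)<.006]; print("base",len(t),cv2.minAreaRect((t[:,:2]*1000).astype(np.float32)))
E
```

```text
0.0 [0.1543 0.6566 0.1952] [ 0.1151  0.9934 -0.0008 -0.0001] 0.08523061128872925 0.0187
top [ 0.3852 -0.2134  0.9133] [ 0.7063 -0.7007  0.0706 -0.0719] 464.52286396318016
slack_wing 0.61 [ 0.4369 -0.3155  0.0755]
fixture_base 0.77 [ 0.5127 -0.2675  0.0325]
fixture_base 0.16 [ 0.4326 -0.3171  0.0762]
set_screw 0.49 [ 0.5892 -0.223   0.0696]
mask 0.6 199 [ 0.4373 -0.3181  0.0757] [ 0.4144 -0.3318  0.033 ] [ 0.4587 -0.3103  0.0825]
base 6210 ((515.8103637695312, -270.77349853515625), (149.82421875, 189.803955078125), 85.8338623046875)
scene [ 0.2399 -0.8239  0.5828] [ 0.8718 -0.1968  0.0908 -0.4392] 428.68798047063444
slack_wing 0.93 [ 0.4381 -0.3244  0.0688]
fixture_base 0.79 [ 0.514  -0.2843  0.0358]
mask 0.6 377 [ 0.4373 -0.325   0.0705] [ 0.4164 -0.3323  0.0362] [ 0.4606 -0.2687  0.0837]
base 3924 ((517.171142578125, -272.0516357421875), (152.17234802246094, 189.9072723388672), 85.43334197998047)
```

View pics/top0.png

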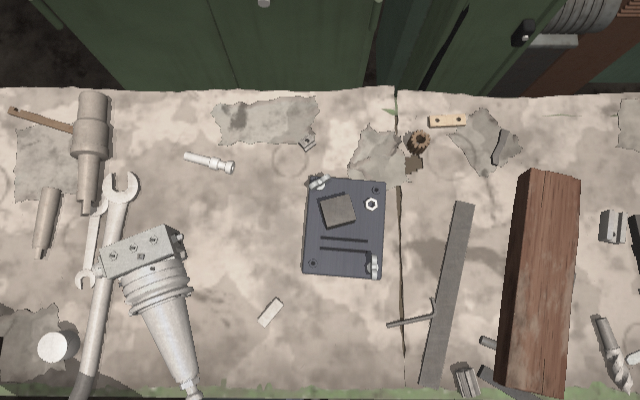

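View pics/scene0.png

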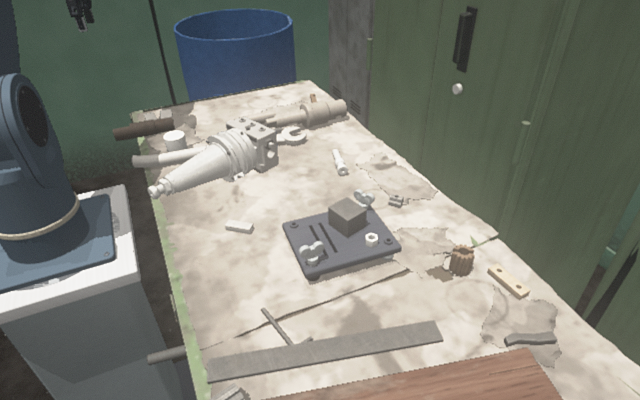

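The top view shows the slack wing at about (375,266) px and the seated one at (318,182) px, beside the block. The scene view shows the slack wing at (312,252) px. Next I measure the wing's yaw, then start an arc around to it.

```bash
python3 - <<'E'
from h import *
np.set_printoptions(precision=4,suppress=True)
for n in("top","scene"):
    s=arm.snapshot(n)
    v,u=np.indices(s["depth"].shape); P=cloud(s,s["depth"]>0)
    k=P[(np.hypot(P[:,0]-.437,P[:,1]+.32)<.035)&(P[:,2]>.062)&(P[:,2]<.095)]
    r=cv2.minAreaRect((k[:,:2]*1000).astype(np.float32)); print(n,len(k),r,k[:,2].max(),np.percentile(k[:,2],[50,90]))
    d=k[:,:2]-k[:,:2].mean(0); e=np.linalg.svd(d,full_matrices=False)[2][0]; print(np.degrees(np.arctan2(e[1],e[0])))
    q=P[(P[:,0]>.1)&(P[:,0]<.75)&(P[:,1]<.5)&(P[:,1]>-.4)&(P[:,2]<.4)]; print("max z of bench things",q[:,2].max())
    if n=="scene": cv2.imwrite("pics/c.png",cv2.resize(s["frame"][210:300,260:420],None,fx=5,fy=5))
E
python3 -m jog '[[[0.08,-0.03,0.08],[0,0,0],1],[[0.08,-0.05,0.03],[0,0,0],1],[[0.08,-0.06,0],[0,0,0],1],[[0.07,-0.07,0],[0,0,0],1],[[0.06,-0.08,0],[0,0,0],1],[[0.05,-0.09,0],[0,0,0],1],[[0.04,-0.09,0],[0,0,0],1],[[0.03,-0.1,0],[0,0,0],1]]' 30
```

```text
top 153 ((436.6637268066406, -319.4525146484375), (9.561873435974121, 44.73817825317383), 88.49934387207031) 0.08294282754988325 [0.0772 0.0808]
179.37968613623906
max z of bench things 0.11990112749120108
scene 273 ((438.3168640136719, -321.6131896972656), (12.056363105773926, 45.0667839050293), 88.57451629638672) 0.08330869500568289 [0.0752 0.0816]
177.795105322823
max z of bench things 0.12143827300130211
t: 1.8
eef_pos: [0.444, 0.3155, 0.2568]
tcp_rot: [0.115, 0.993, 0.0, 0.0]
wrist_force: [1.0, -0.7, 0.6]
gripper_width: 0.0855
finger_force: 0.0
```

View pics/c.png

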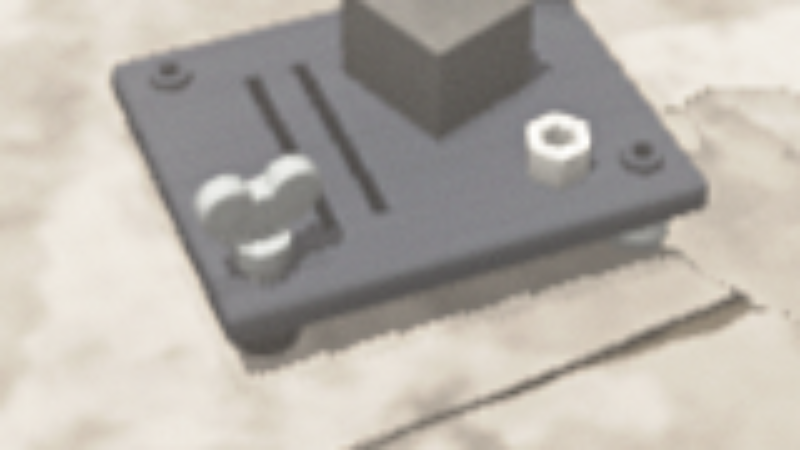

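The crop shows the slack wing at about (258,205) px in the crop, with its foot hanging at the near-left corner. The wing runs almost along world x: yaw -1.5°, centre (0.437, -0.320), about 0.071 high.

```bash
python3 -m jog '[[[0.05,-0.08,0],[0,0,0],1],[[0.04,-0.08,0],[0,0,0],1],[[0.03,-0.085,0],[0,0,0],1],[[0.02,-0.085,0],[0,0,0.05],1],[[0.01,-0.085,0],[0,0,0.08],1],[[0,-0.085,0],[0,0,0],1],[[-0.02,-0.085,0],[0,0,0],1],[[-0.03,-0.08,0],[0,0,0],1]]'; python3 -c "
from cell import arm;print(arm.observe()['joint_positions'])"
```

```text
t: 2.8
eef_pos: [0.5028, -0.0837, 0.2568]
tcp_rot: [0.014, 1.0, -0.0, 0.0]
wrist_force: [-0.0, -0.6, -0.0]
gripper_width: 0.0852
finger_force: 0.0
[-0.07167891  0.27846959  0.19188941  1.77530647 -0.05878543  1.09280521
  1.68379176]
```

```bash
python3 -m jog '[[[-0.01,-0.08,0],[0,0,0],1],[[-0.02,-0.08,0],[0,0,0],1],[[-0.02,-0.08,0],[0,0,0],1],[[-0.02,-0.08,-0.02],[0,0,0],1],[[-0.02,-0.06,-0.07],[0,0,0],1],[[-0.02,-0.014,-0.07],[0,0,0],1],[[0,0,-0.05],[0,0,0],1],[[0,0,0],[0,0,0],0.5]]'; python3 - <<'E'
from h import *
print(arm.observe()['joint_positions'])
s=arm.snapshot("scene"); cv2.imwrite("pics/d.png",cv2.resize(s["frame"][170:300,230:420],None,fx=4,fy=4))
E
```

```text
t: 3.8
eef_pos: [0.4359, -0.3174, 0.1292]
tcp_rot: [0.013, 1.0, 0.001, -0.002]
wrist_force: [1.0, 0.3, -0.2]
gripper_width: 0.0698
finger_force: 0.0
[ 0.37410163  0.46248236  0.24619954  1.88804122 -0.15007547  0.81278172
  2.24322757]
```

View pics/d.png

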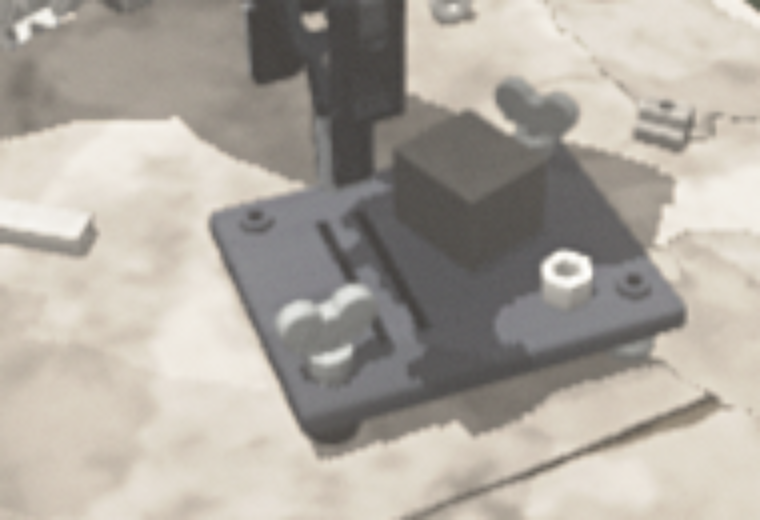

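The picture shows the gripper straight above the wing: fingers at about (350,170) px in the crop, wing at (325,325) px. I descend with the gripper half open, then close.

```bash
python3 -m jog '[[[0.001,-0.005,-0.04],[0,0,0],0.5],[[0,0,-0.04],[0,0,0],0.5],[[0,0,-0.025],[0,0,0],0.5],[[0,0,-0.012],[0,0,0],0.5],[[0,0,0],[0,0,0],0.5],[[0,0,0],[0,0,0],0.3],[[0,0,0],[0,0,0],0],[[0,0,0],[0,0,0],0]]' 30; python3 -m jog '[[[0,0,0],[0,0,0],0],[[0,0,0],[0,0,0],0],[[0,0,0],[0,0,0],0],[[0,0,0],[0,0,0],0],[[0,0,0],[0,0,0],0],[[0,0,0],[0,0,0],0],[[0,0,0],[0,0,0],0],[[0,0,0],[0,0,0],0]]'; python3 - <<'E'
from h import *
print(arm.observe()['joint_positions'],arm.observe()['ft_torque'])
s=arm.snapshot("scene"); cv2.imwrite("pics/e.png",cv2.resize(s["frame"][190:300,230:420],None,fx=4,fy=4))
E
```

```text
t: 4.85
eef_pos: [0.4378, -0.3213, 0.0608]
tcp_rot: [0.013, 1.0, -0.0, 0.0]
wrist_force: [-0.8, 0.3, -0.6]
gripper_width: 0.0003
finger_force: 0.0
t: 5.85
eef_pos: [0.4377, -0.3212, 0.0605]
tcp_rot: [0.013, 1.0, -0.0, 0.0]
wrist_force: [1.0, 0.1, -0.2]
gripper_width: 0.0002
finger_force: 0.0
[ 0.40497506  0.55744395  0.21268918  1.95320517 -0.18570335  0.64937545
  2.27894287] [-0.0439434   0.03308491  0.09443681]
```

View pics/e.png

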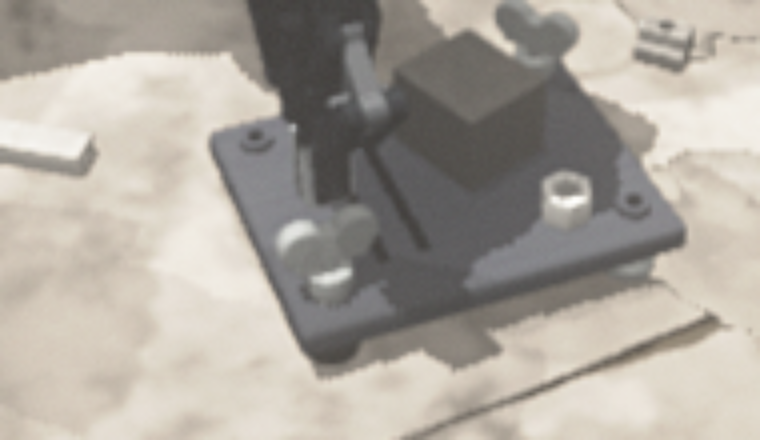

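The fingers shut on nothing. Their tips, at about (330,200) px in the crop, look as if they are behind or above the wing. I'll check that geometrically.

```bash
python3 - <<'E'
from h import *
np.set_printoptions(precision=4,suppress=True)
t=arm.observe()["eef_pos"]
for n in("scene","top"):
    s=arm.snapshot(n); c=R.from_quat(s["orientation"]).inv().apply(np.array(t)-s["eye"]); u,v=s["fx"]*c[0]/c[2]+s["cx"],s["fy"]*c[1]/c[2]+s["cy"]
    print(n,"tcp px",u,v,"crop",(u-230)*4,(v-190)*4)
    if n=="scene":
        dark=s["frame"].max(2)<60
        for vv in range(228,262,3):
            row=[]
            for uu in (306,310,314,318,322):
                m=np.zeros(dark.shape,bool); m[vv,uu]=1; p=cloud(s,m); row.append("(%3d,%4d,%3d)"%tuple(p[0]*1000) if len(p) else "-")
            print(vv,*row,s["frame"][vv,306:323:4].mean(1).astype(int))
        c=cloud(s,np.ones(dark.shape,bool)); k=c[(np.hypot(c[:,0]-.437,c[:,1]+.32)<.035)&(c[:,2]>.062)&(c[:,2]<.085)]
        print(len(k),k[:,:2].mean(0))
    for r in arm.search_frame(s,"slack_wing")[:2]: print(r["p"],w(s,r["position"]))
    if n=="top": cv2.imwrite("pics/f.png",cv2.resize(s["frame"][160:300,280:420],None,fx=4,fy=4))
E
```

```text
scene tcp px 311.2723320424071 253.59942617514986 crop 325.0893281696283 254.39770470059943
228 (428,-327,127) (424,-355,150) (431,-353,146) (486,-238, 36) (492,-244, 38) [115  72  69  98  68]
231 (428,-327,120) (431,-334,125) (438,-336,124) (448,-327,113) (489,-251, 38) [128  73  72 102  84]
234 (427,-328,116) (431,-336,120) (438,-335,117) (448,-329,108) (486,-257, 36) [130  71  68 106  95]
237 (427,-327,108) (431,-334,112) (438,-334,109) (448,-328,100) (482,-266, 36) [132  72  71 104  96]
240 (426,-327,101) (431,-334,105) (441,-327, 96) (472,-269, 36) (479,-273, 36) [132  71  91  79  91]
243 (449,-267, 36) (455,-271, 37) (444,-318, 80) (450,-322, 81) (456,-325, 81) [130 135 125 139 122]
246 (429,-318, 79) (437,-317, 75) (443,-321, 76) (449,-324, 76) (456,-325, 74) [212 131 125 114 113]
249 (426,-325, 79) (434,-325, 76) (441,-324, 72) (449,-324, 69) (456,-325, 67) [149 134 118 112 108]
252 (427,-323, 70) (434,-324, 68) (441,-325, 66) (448,-325, 63) (465,-303, 37) [131 122 121 112  85]
255 (426,-324, 64) (433,-325, 62) (441,-324, 58) (455,-307, 37) (461,-312, 39) [121 124 117  92  89]
258 (427,-319, 52) (433,-325, 55) (439,-329, 56) (447,-327, 50) (458,-318, 38) [123 159 221 108  90]
261 (430,-310, 36) (431,-327, 51) (438,-331, 51) (449,-320, 36) (456,-323, 36) [105 163 136  93 114]
270 [ 0.4374 -0.3238]
0.69 [ 0.438  -0.3243  0.0661]
top tcp px 373.3780568852501 267.23774371265966 crop 573.5122275410004 308.95097485063866
```

View pics/f.png

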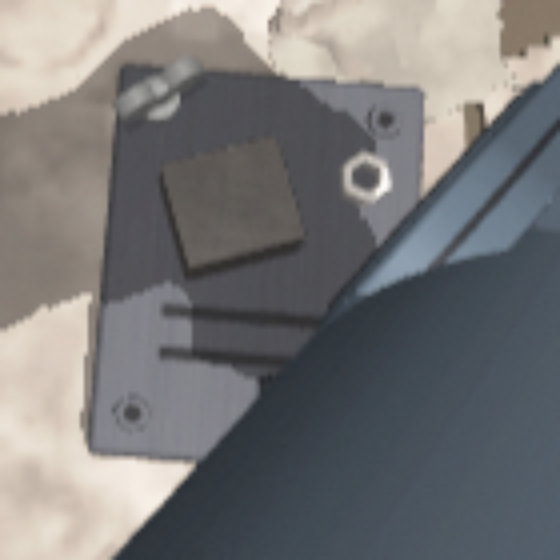

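```bash
python3 - <<'E'
from h import *
s=arm.snapshot("scene")
def px(t):
    c=R.from_quat(s["orientation"]).inv().apply(np.array(t)-s["eye"]); return (s["fx"]*c[0]/c[2]+s["cx"]).round(),(s["fy"]*c[1]/c[2]+s["cy"]).round(),c[2]
print("start tcp px",px([.1543,.6566,.1952]), "d", px([.4359,-.3174,.1292]))
c=cloud(s,np.ones(s["depth"].shape,bool))
k=c[(abs(c[:,0]-.437)<.045)&(abs(c[:,1]+.32)<.09)]
for z in np.arange(.07,.24,.01):
    q=k[abs(k[:,2]-z)<.005]
    if len(q): print(round(z,3),len(q),(q.min(0)[:2]*1000).astype(int),(q.max(0)[:2]*1000).astype(int))
o=arm.observe(); print(o["eef_pos"],o["gripper_width"],o["finger_force"],o["wrist_force"])
a=cv2.resize(s["frame"][140:290,230:400],None,fx=4,fy=4); b=cv2.imread("pics/scene0.png")[0:60,40:125]; b=cv2.resize(b,None,fx=1.4,fy=1.4) 
cv2.imwrite("pics/g.png",a)
E
```

```text
start tcp px (np.float64(93.0), np.float64(44.0), np.float64(1.2842143432261703)) d (np.float64(308.0), np.float64(222.0), np.float64(0.7058329005026525))
0.07 111 [ 415 -328] [ 460 -317]
0.08 134 [ 416 -326] [ 459 -314]
0.1 23 [ 426 -333] [ 448 -317]
0.11 66 [ 426 -337] [ 448 -315]
0.12 68 [ 426 -337] [ 448 -315]
0.13 37 [ 425 -337] [ 444 -315]
0.14 37 [ 424 -353] [ 447 -299]
0.15 88 [ 423 -361] [ 446 -285]
0.16 80 [ 420 -369] [ 447 -279]
0.17 130 [ 419 -376] [ 454 -270]
0.18 139 [ 420 -384] [ 453 -272]
0.19 245 [ 417 -385] [ 449 -304]
0.2 216 [ 417 -373] [ 456 -303]
0.21 126 [ 420 -364] [ 447 -328]
0.22 86 [ 424 -360] [ 447 -345]
0.23 249 [ 400 -360] [ 467 -316]
[ 0.43768919 -0.32120045  0.06053211] -0.0002371253059923095 0.0 [-0.69313071 -0.09660867  0.08640166]
```

View pics/g.png

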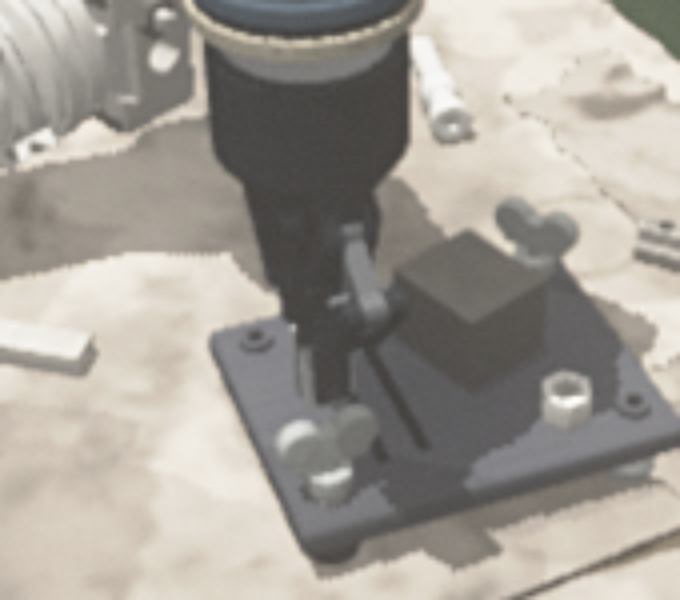

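The depth data show the fingers centred over the wing, but their tips are really at z≈0.097. The reported TCP height is 0.0605, so the state's z reads about 36 mm low, and the start picture agrees with that. I go by the camera: open, go down another 37 mm, and close.

```bash
python3 -m jog '[[[0,0,0],[0,0,0],0.5],[[0,0,0],[0,0,0],0.5],[[0,0,0],[0,0,0],0.5],[[0,0,0],[0,0,0],0.5],[[0,0,-0.02],[0,0,0],0.5],[[0,0,-0.02],[0,0,0],0.5],[[0,0,-0.01],[0,0,0],0.5],[[0,0,-0.01],[0,0,0],0.5]]' 30; python3 -m jog '[[[0,0,0],[0,0,0],0.3],[[0,0,0],[0,0,0],0.2],[[0,0,0],[0,0,0],0],[[0,0,0],[0,0,0],0],[[0,0,0],[0,0,0],0],[[0,0,0],[0,0,0],0],[[0,0,0],[0,0,0],0],[[0,0,0],[0,0,0],0]]'; python3 - <<'E'
from h import *
s=arm.snapshot("scene")
c=cloud(s,np.ones(s["depth"].shape,bool))
k=c[(abs(c[:,0]-.437)<.035)&(abs(c[:,1]+.32)<.03)]
for z in np.arange(.05,.13,.01):
    q=k[abs(k[:,2]-z)<.005]
    if len(q): print(round(z,3),len(q),(q.min(0)[:2]*1000).astype(int),(q.max(0)[:2]*1000).astype(int))
cv2.imwrite("pics/i.png",cv2.resize(s["frame"][190:300,230:420],None,fx=4,fy=4))
E
```

```text
t: 7.15
eef_pos: [0.4375, -0.3212, 0.0238]
tcp_rot: [0.013, 1.0, 0.0, -0.0]
wrist_force: [-0.5, 0.5, -0.8]
gripper_width: 0.0428
finger_force: 0.0
t: 8.15
eef_pos: [0.4378, -0.3203, 0.0246]
tcp_rot: [0.013, 1.0, 0.001, -0.0]
wrist_force: [0.3, 5.3, 3.9]
gripper_width: 0.0094
finger_force: 34.3
0.05 63 [ 427 -332] [ 447 -316]
0.06 25 [ 422 -333] [ 454 -323]
0.07 89 [ 415 -340] [ 460 -316]
0.08 111 [ 416 -340] [ 455 -310]
0.09 49 [ 426 -341] [ 443 -311]
0.1 32 [ 424 -338] [ 443 -301]
0.11 48 [ 424 -348] [ 438 -291]
0.12 23 [ 422 -340] [ 433 -308]
```

View pics/i.png

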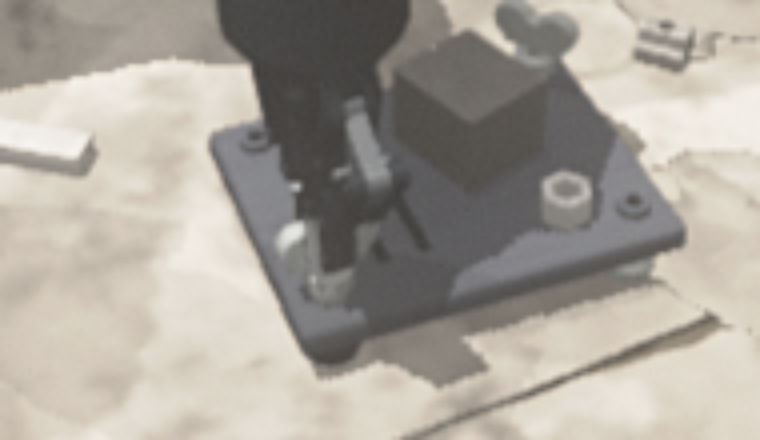

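The fingers now hold the wing: opening 9.4 mm, 34 N, with the tips at about (330,265) px in the crop. I turn clockwise while following the screw down.

```bash
python3 -m jog '[[[0,0,-0.001],[0,0,-0.08],0],[[0,0,-0.0015],[0,0,-0.1],0],[[0,0,-0.0015],[0,0,-0.1],0],[[0,0,-0.0015],[0,0,-0.1],0],[[0,0,-0.0015],[0,0,-0.1],0],[[0,0,-0.0005],[0,0,-0.04],0],[[0,0,0],[0,0,0],0],[[0,0,0],[0,0,0],0]]'; python3 - <<'E'
from h import *
o=arm.observe(); print(o["ft_torque"],o["wrist_force"],R.from_quat(o["tcp_rot"]).as_matrix()[:2,1], o["joint_positions"])
E
```

```text
t: 9.2
eef_pos: [0.4379, -0.3196, 0.0204]
tcp_rot: [0.409, 0.913, 0.001, -0.0]
wrist_force: [-0.4, 7.7, 9.0]
gripper_width: 0.0091
finger_force: 35.1
[ 1.7428529   0.08968615 -0.07601744] [-0.37099354  7.69604001  8.95494789] [0.74635726 0.66554374] [ 0.27548177  0.65118403  0.41869658  1.9905501  -0.45970256  0.59371749
  1.73357961]
```

```bash
python3 -m jog '[[[0,0,-0.0005],[0,0,-0.08],0],[[0,0,-0.001],[0,0,-0.08],0],[[0,0,-0.001],[0,0,-0.08],0],[[0,0,-0.001],[0,0,-0.08],0],[[0,0,0],[0,0,0],0],[[0,0,0],[0,0,0],0],[[0,0,0],[0,0,0],0],[[0,0,0],[0,0,0],0]]'; python3 - <<'E'
from h import *
o=arm.observe(); print(o["ft_torque"],o["wrist_force"],R.from_quat(o["tcp_rot"]).as_matrix()[:2,1])
E
```

```text
t: 10.2
eef_pos: [0.4383, -0.3192, 0.0185]
tcp_rot: [0.622, 0.783, 0.001, -0.001]
wrist_force: [0.1, 9.4, 13.1]
gripper_width: 0.0095
finger_force: 45.9
[2.08992848 0.11220075 0.84108556] [ 0.09465525  9.38447461 13.0857303 ] [0.9741434  0.22592754]
```

Turned 75° in total, and the torque has risen to 0.84 Nm. I let go and rise.

```bash
python3 -m jog '[[[0,0,0],[0,0,0],0.2],[[0,0,0],[0,0,0],0.5],[[0,0,0],[0,0,0],0.5],[[0,0,0],[0,0,0],0.5],[[0,0,0.03],[0,0,0],0.5],[[0,0,0.06],[0,0,0],0.5],[[0,0,0.08],[0,0,0],0.5],[[0,0,0.08],[0,0,0],0.5]]';  python3 -m jog '[[[0,0.08,0],[0,0,0],0.5],[[0,0.08,0],[0,0,0],0.5],[[0.02,0.08,0],[0,0,0],0.5],[[0.02,0.08,0],[0,0,0],0.5],[[0.02,0.08,0],[0,0,0],0.5],[[0.02,0.08,0],[0,0,0],0.5],[[0,0,0],[0,0,0],0.5],[[0,0,0],[0,0,0],0.5]]'; python3 - <<'E'
from h import *
for n in("top","scene"):
    s=arm.snapshot(n); P=cloud(s,s["depth"]>0)
    k=P[(np.hypot(P[:,0]-.437,P[:,1]+.32)<.035)&(P[:,2]>.058)&(P[:,2]<.095)]
    print(n,len(k),cv2.minAreaRect((k[:,:2]*1000).astype(np.float32)),k[:,2].max(),np.percentile(k[:,2],[50,90]))
    t=P[(abs(P[:,0]-.516)<.12)&(abs(P[:,1]+.271)<.1)&(abs(P[:,2]-.036)<.006)]
    print("base",cv2.minAreaRect((t[:,:2]*1000).astype(np.float32)), np.linalg.lstsq(np.c_[t[:,:2],np.ones(len(t))],t[:,2],rcond=None)[0])
    for r in arm.search_frame(s,"slack_pad")[:1]: print("pad",r["p"],w(s,r["position"]))
cv2.imwrite("pics/j.png",cv2.resize(s["frame"][190:300,230:420],None,fx=4,fy=4))
E
```

```text
t: 11.2
eef_pos: [0.4373, -0.3212, 0.1692]
tcp_rot: [0.624, 0.782, -0.0, -0.0]
wrist_force: [0.4, 0.2, -0.3]
gripper_width: 0.0428
finger_force: 0.0
t: 12.2
eef_pos: [0.4854, -0.0338, 0.1679]
tcp_rot: [0.623, 0.782, -0.0, 0.0]
wrist_force: [-0.3, 0.2, -0.3]
gripper_width: 0.0426
finger_force: 0.0
top 142 ((437.1126708984375, -320.0184020996094), (9.834993362426758, 45.34794235229492), 16.95990562438965) 0.07621578203497825 [0.07205158 0.07473697]
base ((516.08251953125, -270.8366394042969), (150.0259552001953, 190.0598907470703), 85.70709991455078) [ 0.00097872 -0.00129626  0.03444619]
scene 211 ((438.5904235839844, -321.84765625), (10.966631889343262, 45.24391174316406), 17.95758056640625) 0.07744600496627219 [0.07024274 0.07565087]
base ((517.3513793945312, -271.8233642578125), (152.66505432128906, 190.04293823242188), 85.64600372314453) [0.00453253 0.00944926 0.03743734]
pad 0.38 [ 0.43293932 -0.3302659   0.00866963]
```

View pics/j.png

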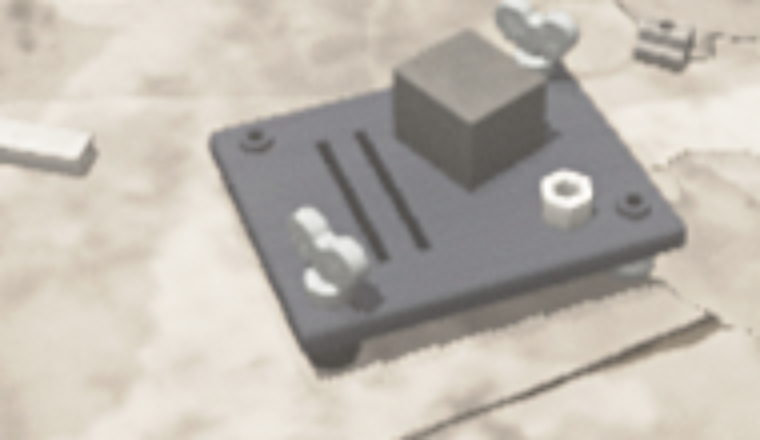

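The picture shows the wing turned by about 71.5° (1.25 rad), at about (328,250) px in the crop. It is about 6 mm lower and the base hasn't moved. That puts the screw at 1.45 rad or more, so I hand in.

```bash
python3 -c "
from cell import arm;print(arm.sign_off())"
```

```text
the job is handed in; nothing more can be done
None
```

I turned the slack wing screw about 1.25 rad clockwise, to an estimated 1.45 rad or more, so its foot should be pressing on the bench; I let go without shifting the base or touching the other screw, and handed the job in after about 12 s, with no verdict returned.

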